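# Eject a weld boss from its angled nest

## Robot

A 6-joint arm with a two-finger parallel gripper is mounted at the origin on the work surface. World frame = base frame: x ahead of the robot, y to its left, z up, the work surface at z = 0. Lengths are in m, angles in rad, forces in N, time in s.
With the tool pointing down it reaches from about 0.35 to 0.975 m from the base axis. Payload 4.9 kg.
Tool frame: the origin (TCP) lies midway between the tips of the shut fingers; the grasp point (between the pads) lies 19 mm behind it; z points along the fingers, y is the direction in which the jaws open and shut (so a half turn about z gives the same grasp; the last joint's range is limited). The gripper opens to 85 mm and grips with 20 to 120 N. Pads are 22 mm wide; open, the fingers measure 114 mm over their backs; the gripper's body (76 mm by 85 mm) begins 54 mm behind the grasp point. The pads swing forward as they close: fully open they stand 13 mm farther back than shut.
Start: joints at [-1.281, 0.053, 1.613, -0, 1.476, -0.119], TCP at [0.248, -0.573, 0.197] pointing down, gripper open.
Joint ranges: [-3.01, 3.01], [-1.01, 2.22], [0.06, 2.58], [-1.02, 4.17], [0.09, 2.62], [-3.14, 3.14]. Speed limits (rad/s): [2.57, 2.57, 3.14, 3.14, 3.14, 3.14].

## Interface

Orientations are given as a unit quaternion [w, x, y, z].
In Python, from plant import manip, cams gives the robot as it stands.
- The arm moves only by the tool jog_arm, never from a script. Its argument "targets" is a list of rows, each a list of 4 numbers: the shift along the tool's x, y, z in m, then the turn about the tool's z in degrees. A call has 1 to 5 rows; each row is the pose to reach, as a shift and turn from the pose commanded when the call began, along the tool's axes at that moment; what a row does not reach only later rows make up. A row lasts 1/12 s, in which the tool goes at most 41.7 mm and 7.16 degrees, less where a joint would pass 70% of its speed; a pose out of reach is approached as far as the arm can. A call with a gripper value outside its range is refused whole. "fingers" is the opening, from 0 (shut) to 1 (fully open), set as the call begins (left out, the last holds). The fingers move at their own pace and stop on an object; the grip force is fixed at half the most. Time passes only in rows, so rows that repeat a pose let the fingers close. It gives the time, the measured TCP pose, the force and the opening at its end, in the units of the state.
- manip.state(): the state, without advancing time (a new reading comes with each control period).
- cams.grab_frame(name): name is "scene" or "top"; returns the picture (480x640x3 uint8, red, green, blue); there is no depth.
- cams.get_calibration(name): a dict with "camera_matrix" (3x3 intrinsics, pixels), "cam_to_world" (4x4, takes a point from camera to world coordinates). Camera axes: x right, y up, looking along -z (the intrinsics and any distortion apply to the point x, -y, -z); pixel columns grow to the right and rows downward; lengths in m; the calibration is good to about 2 mm. A picture is of the moment at which its call begins. get_calibration takes no time and is no camera call.
- manip.job_done(): hands the job in, once; it reports no verdict.
The state is a dict: "time": time; "joint_pos": joint angles; "joint_vel": joint speeds; "joint_efforts": joint torques, N m; "tool_pos": TCP position; "tool_rot": TCP orientation; "contact_force": force on the tool from outside, world axes, zero at the start; "ft_torque": the same for the moment, N m; "gripper_width": opening from 0.0 (shut) to 1.0 (fully open).
Only numpy, scipy, OpenCV 4.12 (cv2) and the standard library are available. Lean on these libraries where they do the work, as an engineer would, in place of code of your own. Each camera call takes 0.05 s, during which the arm holds its last target. There are 200 camera calls.

## Task

Push the ejector pedal of the welding fixture all the way down so that its pin raises the round aluminium boss out of the slanted nest, then grip the raised boss, coming in along the slant because the torch rest hangs above it, and draw it out. Set it down standing upright, hole upward, on the floor of the steel tray without dropping it, and let go. Leave the other things on the table undisturbed.

Things in the scene. Friction and masses are not known exactly. Their poses are not given: they have to be found in the camera images.
- boss: Plain aluminium weld boss: solid round bar 36 mm in diameter, 46 mm long, about 0.13 kg, with a dark 16 mm blind hole in its top. Origin: centre of its underside; z runs along its axis to the top. At the start it sits in the nest's bore with its top 2 mm below the mouth, where it cannot be gripped. When the pedal is fully down its top stands 30 mm proud of the mouth and about 16 mm of it is still in the bore; a pull along the bore axis frees it.
- nest_mouth (a point): Centre of the bore's mouth in the upper face of the dark steel nest block (74 x 88 mm face including the side cheeks). z points out along the bore, which leans 30 degrees from vertical to the fixture's front (the side where the pedal is); y is level, x points to the rear and up. The bore is 38 mm wide and 48 mm deep, with a 24 mm ejector hole in its floor. The mouth is about 0.13 m above the table.
- pedal (a joint): Angle of the ejector pedal: 0 raised, 0.392 rad at its lower hard stop (fully down, boss fully raised). It starts within 0.02 of 0. Pressing down on the pad turns it; this takes about 6 to 9 N on the pad; it is stiff and stays where it is left, holding the boss up. One rigid rocker: the pin that comes up under the boss is its other arm.
- pedal_pad (a point): Centre of the top of the pedal's ribbed steel pad, 36 x 50 mm and 8 mm thick, at the front of the fixture, about 0.16 m in front of the fixture's origin. x points along the fixture from front to rear when the pedal's angle is 0 (turning with it), y is level across the pad. The pad is 80 mm in front of the level pivot; its top centre is about 80 mm above the table when raised and 48 mm when fully down, and hardly shifts to the front in between (under 4 mm).
- fixture: The welding fixture, fixed to the table: steel base 250 x 110 x 10 mm carrying nest, pedal and torch rest. Origin: centre of the base's underside; x points to the rear (away from the pedal), z up. The torch rest's 20 mm post stands 103 mm behind the origin, 0.31 m high.
- rest_end (a point): Underside of the front end of the fixed torch rest, a bar 20 mm wide (44 mm fork at its end, up to 0.33 m above the table) that runs level from the post to the front and ends here, 0.29 m above the table and 10 to 15 mm to the rear of the middle of the raised boss, 0.14 m above it: it blocks a gripper that comes straight down on the boss; one tilted in line with the bore passes in front of it.
- tray: Loose open steel tray, 160 (x) x 200 (y) mm, 20 mm high, walls and floor 4 mm thick, 0.8 kg, empty, on the table to the left or right of the fixture. Origin: centre of its underside.
- offcut: Bystander: piece of 50 mm square aluminium tube, 120 mm long along its x, lying on the table on the other side from the tray. Origin: centre of its underside.
- wrench: Bystander: steel wrench lying on the table to the right of the fixture. Origin: centre of its underside.
- rodcan: Bystander: grey can of filler rods, 72 mm in diameter, 100 mm high (rods to 175 mm), standing on the table to the left of the fixture. Origin: centre of its underside.
There are look-alikes about, which are no part of the job. Of the things that look like the boss, the smaller one is meant.

How it is judged:
By the outcome, as a careful person would: the job done as asked, in the order asked, and still so for the second after the job is handed in, with the robot touching nothing.
It also fails if it takes over 56 s, if anything falls off the work surface, if the arm or the gripper's body presses on something with over 40 N, if the wrist force passes 120 N, or if a joint passes its speed limit or range.

## Working session

There is one attempt and no reset: what is moved stays moved. The work goes in short steps, Python scripts to look and compute and a tool call to move; the robot and the scene stay as the last step left them, time stands still between calls to the robot, and variables do not carry over. Pictures are saved under pics/ and viewed, about 8 in all and at most 12, crops included, and the job is handed in when it is done.

Besides the shell and the picture viewer there is one more tool, called after "Call:" in YAML: its name, and indented under it one key for each argument. jog_arm: Moves the arm, as the interface text tells. Its arguments: {"type":"object","properties":{"targets":{"type":"array"},"fingers":{"type":"number"}},"required":["targets"]}

```bash
mkdir -p pics; python3 - <<'E'
from plant import manip,cams
import cv2,numpy as np
for n in("scene","top"):
    cv2.imwrite(f"pics/{n}0.png",cams.grab_frame(n)[:,:,::-1])
    c=cams.get_calibration(n);print(n,{k:np.round(v,4).tolist() if not isinstance(v,str) else v for k,v in c.items()})
s=manip.state();print(s["time"],s["tool_pos"],s["tool_rot"],s["gripper_width"])
E
```

```text
scene {'camera_matrix': [[526.3973, 0.0, 323.0375], [0.0, 526.3973, 241.1002], [0.0, 0.0, 1.0]], 'cam_to_world': [[0.1301, -0.672, 0.729, 1.3047], [0.9914, 0.0777, -0.1053, -0.1001], [0.0141, 0.7365, 0.6763, 0.9046], [0.0, 0.0, 0.0, 1.0]]}
top {'camera_matrix': [[504.6038, 0.0, 323.3066], [0.0, 504.6038, 245.5205], [0.0, 0.0, 1.0]], 'cam_to_world': [[-0.0055, 0.9989, -0.0476, 0.4898], [-1.0, -0.0052, 0.0051, -0.0036], [0.0049, 0.0476, 0.9989, 1.1672], [0.0, 0.0, 0.0, 1.0]]}
0.1 [ 0.24823968 -0.57288835  0.19627926] [-9.43347510e-04  9.79182738e-01  2.02978487e-01 -9.66077531e-05] 0.9988791671566388
```

View pics/scene0.png

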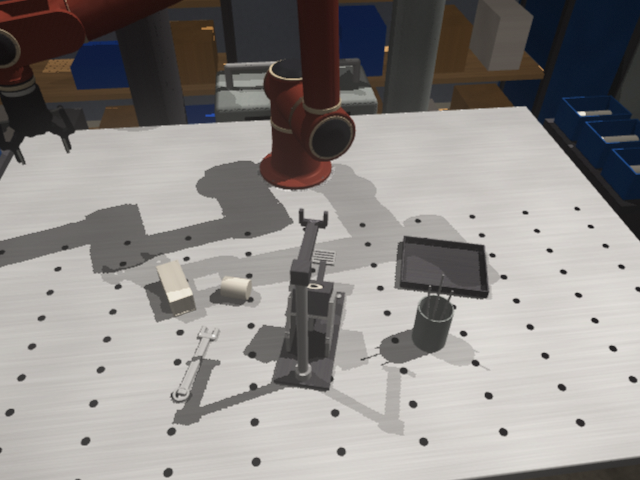

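View pics/top0.png

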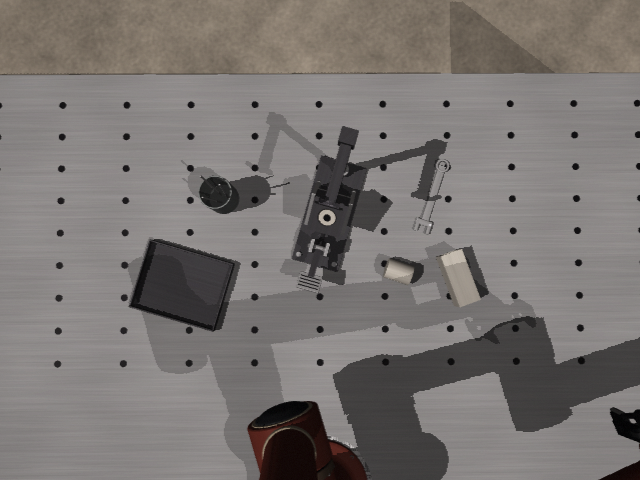

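Top view: the fixture runs from the post (348,135) to the pad (310,283), with the boss ring in the nest at (327,217) and the tray at (185,285). Boss candidates are the ring in the nest (327,217) and the larger lying cylinder (399,271). The nest one fits the description, since it is smaller and seated in the bore. I'll confirm with one enlarged crop.

```bash
python3 - <<'E'
import cv2,numpy as np
t=cv2.imread("pics/top0.png")[120:300,280:430];s=cv2.imread("pics/scene0.png")[200:400,215:350]
g=lambda a:np.clip(255*(a/255.)**.6,0,255).astype(np.uint8)
a=cv2.resize(g(t),(450,540),interpolation=cv2.INTER_CUBIC);b=cv2.resize(g(s),(345,540),interpolation=cv2.INTER_CUBIC)
cv2.imwrite("pics/crop0.png",np.hstack([a,b]))
E
```

```text
(no output)
```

View pics/crop0.png

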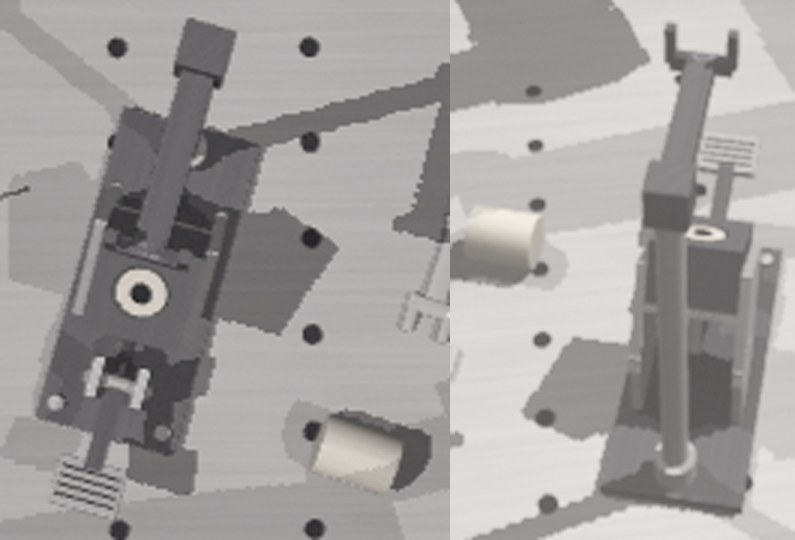

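The crop confirms it: the ring with a dark hole sits in the nest at top px (327,217.7), the pad is at (309.3,281.7), and the larger plain cylinder lies outside.

```bash
cat >h.py <<'E'
from plant import manip,cams
import numpy as np,cv2
from scipy.spatial.transform import Rotation as R
def ray(n,u,v):
    c=cams.get_calibration(n);K=np.array(c["camera_matrix"]);T=np.array(c["cam_to_world"])
    d=np.linalg.inv(K)@[u,v,1];return T[:3,3],T[:3,:3]@(d*[1,-1,-1])
def onz(n,u,v,z):
    o,d=ray(n,u,v);return o+d*(z-o[2])/d[2]
def proj(n,p):
    c=cams.get_calibration(n);K=np.array(c["camera_matrix"]);T=np.array(c["cam_to_world"])
    q=T[:3,:3].T@(np.array(p)-T[:3,3]);q=K@(q*[1,-1,-1]);return q[:2]/q[2]
def st():
    s=manip.state();q=s["tool_rot"];r=R.from_quat([q[1],q[2],q[3],q[0]]).as_matrix()
    return s,np.array(s["tool_pos"]),r
E
python3 - <<'E'
from h import *
np.set_printoptions(precision=4,suppress=True)
B=np.array([onz("top",u,v,.01) for u,v in[(320.7,155),(367.7,169),(341,271.7),(292.3,258.3)]])
c=B.mean(0);f=(B[0]+B[1]-B[2]-B[3])[:2];yaw=np.arctan2(f[1],f[0])
print("base",B,c,"len",np.linalg.norm(f)/2,"yaw",np.degrees(yaw))
pad=onz("top",309.3,281.7,.08);m=onz("top",327,217.7,.129)
print("pad",pad,"boss",m)
Rf=np.array([[np.cos(yaw),-np.sin(yaw)],[np.sin(yaw),np.cos(yaw)]])
print("pad in fix",Rf.T@(pad-c)[:2],"boss in fix",Rf.T@(m-c)[:2])
d=pad-m;print("yaw2",np.degrees(np.arctan2(-d[1],-d[0])))
print("rest tip",onz("top",327,205,.29), onz("top",348,137,.33))
# scene check
print(proj("scene",pad),proj("scene",m))
# dark tray mask
im=cv2.imread("pics/top0.png");k=(im.max(2)<75).astype(np.uint8);k[:230]=0;k[340:]=0;k[:,245:]=0
k=cv2.morphologyEx(k,cv2.MORPH_OPEN,np.ones((3,3)));cs=max(cv2.findContours(k,0,1)[0],key=cv2.contourArea)
r=cv2.minAreaRect(cs);b=cv2.boxPoints(r);T=np.array([onz("top",u,v,.02) for u,v in b]);print("tray",r,T,T.mean(0))
s,p,r=st();print(p,r,s["joint_pos"])
E
```

```text
base [[ 0.7547 -0.0046  0.01  ]
 [ 0.7215 -0.1132  0.01  ]
 [ 0.4846 -0.0497  0.01  ]
 [ 0.5159  0.0617  0.01  ]] [ 0.6192 -0.0265  0.01  ] len 0.24657995166737726 yaw -15.262288736937483
pad [0.4638 0.0214 0.08  ] boss [ 0.5967 -0.0169  0.129 ]
pad in fix [-0.1625  0.0052] boss in fix [-0.0243  0.0033]
yaw2 -16.05102855910057
rest tip [ 0.6024 -0.0149  0.29  ] [ 0.7118 -0.0503  0.33  ]
[322.7574 255.661 ] [312.735  285.6832]
tray ((184.5477752685547, 284.33758544921875), (95.03361511230469, 74.26617431640625), 16.389541625976562) [[0.4087 0.4313 0.02  ]
 [0.5697 0.3858 0.02  ]
 [0.5076 0.1785 0.02  ]
 [0.3473 0.2253 0.02  ]] [0.4583 0.3052 0.02  ]
[ 0.2482 -0.5729  0.1963] [[ 0.9176  0.3975 -0.0006]
 [ 0.3975 -0.9176  0.0018]
 [ 0.0002 -0.0019 -1.    ]] [-1.281   0.0533  1.6142 -0.      1.476  -0.119 ]
```

The tool can only be turned about its own z, so I'll first check in clear space how the arm behaves at the edge of its reach. A 30° tilt is needed there.

Call:
jog_arm:
  targets:
    - [0,0.04,0,0]
    - [0,0.08,0,0]
    - [0,0.12,0,0]
    - [0,0.16,0,0]
    - [0,0.2,0,0]
  fingers: 0

```text
time: 0.52
tool_pos: [0.3285, -0.7581, 0.1964]
tool_rot: [-0.001, 0.979, 0.203, -0.0]
contact_force: [0.1, -0.8, 0.8]
gripper_width: 0.299
```

Call:
jog_arm:
  targets:
    - [0,0.04,0,0]
    - [0,0.08,0,0]
    - [0,0.12,0,0]
    - [0,0.16,0,0]
    - [0,0.2,0,0]

```text
time: 0.93
tool_pos: [0.3954, -0.9136, 0.1958]
tool_rot: [0.001, 0.979, 0.203, 0.0]
contact_force: [-0.4, -1.3, 1.0]
gripper_width: -0.002
```

Call:
jog_arm:
  targets:
    - [0,0.04,0,0]
    - [0,0.08,0,0]
    - [0,0.12,0,0]
    - [0,0.12,0,0]

```text
time: 1.27
tool_pos: [0.4053, -0.9365, 0.1776]
tool_rot: [0.017, 0.979, 0.203, 0.003]
contact_force: [-0.2, 0.6, 3.4]
gripper_width: 0.001
```

The arm trades orientation for reach at the limit: about 2° of tilt appeared and z dropped. I'll see whether that can be accumulated.

Call:
jog_arm:
  targets:
    - [0,0.04,-0.02,0]
    - [0,0.08,-0.04,0]
    - [0,0.12,-0.06,0]
    - [0,0.16,-0.08,0]
    - [0,0.2,-0.1,0]

```text
time: 1.68
tool_pos: [0.4058, -0.9375, 0.2128]
tool_rot: [0.033, 0.979, 0.203, 0.007]
contact_force: [0.5, 0.0, -0.7]
gripper_width: -0.002
```

```bash
python3 - <<'E'
from h import *
s,p,r=st();print(s["time"],np.round(p,4),np.round(r,3).tolist(),np.round(s["joint_pos"],3))
E
```

```text
1.6833 [ 0.4058 -0.9375  0.2128] [[0.918, 0.397, 0.027], [0.398, -0.915, -0.062], [-0.0, 0.068, -0.998]] [-1.236  1.166  0.055  0.005  1.853 -0.073]
```

Call:
jog_arm:
  targets:
    - [0,-0.04,0,0]
    - [0,-0.08,0,0]
    - [0,-0.08,0,0]

```text
time: 1.93
tool_pos: [0.3788, -0.8766, 0.2077]
tool_rot: [0.035, 0.979, 0.203, 0.007]
contact_force: [0.3, -1.2, 1.7]
gripper_width: 0.003
```

```bash
python3 - <<'E'
from h import *
s,p,r=st();print(s["time"],np.round(p,4),np.round(r,3).tolist(),np.round(s["joint_pos"],3))
E
```

```text
1.9333 [ 0.3788 -0.8766  0.2077] [[0.918, 0.396, 0.027], [0.397, -0.915, -0.065], [-0.001, 0.071, -0.998]] [-1.242  0.823  0.605  0.005  1.644 -0.08 ]
```

The commanded pose follows the pose actually reached, so tilt stays once it's gained. The order is pedal first with the fingers shut, then build the tilt at the fixture's azimuth, high up and clear.

Call:
jog_arm:
  targets:
    - [0.0192,-0.035,-0.0025,0]
    - [0.0384,-0.07,-0.005,0]
    - [0.0576,-0.105,-0.0075,0]
    - [0.0768,-0.14,-0.01,0]
    - [0.096,-0.175,-0.0125,0]

```text
time: 2.35
tool_pos: [0.3978, -0.6762, 0.2118]
tool_rot: [0.035, 0.979, 0.203, 0.007]
contact_force: [1.4, -0.8, 0.2]
gripper_width: 0.001
```

Call:
jog_arm:
  targets:
    - [0.0192,-0.035,-0.0025,0]
    - [0.0384,-0.07,-0.005,0]
    - [0.0576,-0.105,-0.0075,0]
    - [0.0768,-0.14,-0.01,0]
    - [0.096,-0.175,-0.0125,0]

```text
time: 2.77
tool_pos: [0.4168, -0.4772, 0.2129]
tool_rot: [0.035, 0.979, 0.203, 0.008]
contact_force: [0.8, -0.3, 1.0]
gripper_width: -0.003
```

Call:
jog_arm:
  targets:
    - [0.0192,-0.035,-0.0025,0]
    - [0.0384,-0.07,-0.005,0]
    - [0.0576,-0.105,-0.0075,0]
    - [0.0768,-0.14,-0.01,0]
    - [0.096,-0.175,-0.0125,0]

```text
time: 3.18
tool_pos: [0.4355, -0.2776, 0.2142]
tool_rot: [0.035, 0.979, 0.203, 0.009]
contact_force: [0.0, 0.7, 0.5]
gripper_width: 0.002
```

Call:
jog_arm:
  targets:
    - [0.0192,-0.035,-0.0025,7]
    - [0.0384,-0.07,-0.005,14]
    - [0.0576,-0.105,-0.0075,21]
    - [0.0768,-0.14,-0.01,28]
    - [0.096,-0.175,-0.0125,35]

```text
time: 3.6
tool_pos: [0.4532, -0.093, 0.2155]
tool_rot: [0.029, 0.997, -0.076, 0.019]
contact_force: [1.6, -1.1, -0.3]
gripper_width: -0.003
```

```bash
python3 - <<'E'
from h import *
s,p,r=st();print(s["time"],np.round(p,4),np.round(r,3).tolist(),np.round(s["joint_pos"],3))
print("shift to pad+10mm",r.T@(np.array([.462,.021,.095])-p), "x azim",np.degrees(np.arctan2(r[1,0],r[0,0])))
E
```

```text
3.6 [ 0.4532 -0.093   0.2155] [[0.988, -0.152, 0.034], [-0.15, -0.987, -0.061], [0.043, 0.056, -0.998]] [-0.331 -0.401  1.982 -0.047  1.508  1.393]
shift to pad+10mm [-0.013582   -0.12052427  0.11354753] x azim -8.63655710695519
```

Call:
jog_arm:
  targets:
    - [-0.003,-0.025,0.025,3]
    - [-0.006,-0.05,0.05,4]
    - [-0.01,-0.075,0.075,4]
    - [-0.013,-0.1,0.1,4]
    - [-0.013,-0.1,0.1,4]

```text
time: 4.02
tool_pos: [0.4543, 0.0041, 0.103]
tool_rot: [0.027, 0.994, -0.106, 0.015]
contact_force: [-0.6, -0.2, -0.3]
gripper_width: 0.001
```

Call:
jog_arm:
  targets:
    - [0,0,0,0]
    - [0,0,0,0]

```text
time: 4.18
tool_pos: [0.458, 0.0003, 0.1085]
tool_rot: [0.028, 0.994, -0.108, 0.019]
contact_force: [0.2, 0.0, 0.6]
gripper_width: -0.004
```

```bash
python3 - <<'E'
from h import *
s,p,r=st();print(s["time"],np.round(p,4),np.round(r,3).tolist(),np.round(s["joint_pos"],3))
print("shift to pad+10mm",r.T@(np.array([.462,.021,.09])-p), "x azim",np.degrees(np.arctan2(r[1,0],r[0,0])), "down unit",-r[2])
cv2.imwrite("pics/s1.png",cv2.resize(cams.grab_frame("scene")[180:360,240:420,::-1],(600,600),interpolation=cv2.INTER_CUBIC))
E
```

```text
4.1833 [4.580e-01 3.000e-04 1.085e-01] [[0.976, -0.215, 0.032], [-0.213, -0.975, -0.06], [0.044, 0.052, -0.998]] [-0.124 -0.319  2.102 -0.057  1.321  1.676]
shift to pad+10mm [-0.00130079 -0.02203706  0.01735907] x azim -12.305299244889992 down unit [-0.04367381 -0.05167307  0.99770862]
```

View pics/s1.png

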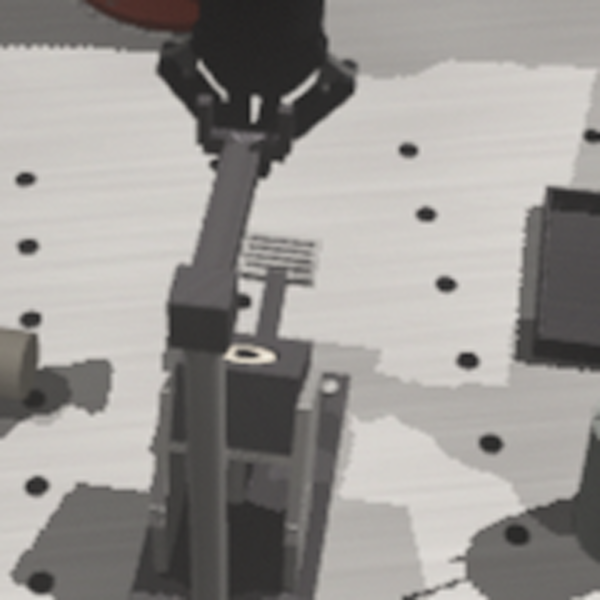

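The picture (crop pixels) shows the fingertips at about (255,170), left of and behind the pad at (283,258), which agrees with the computed +22 mm in y. Now across, then down.

Call:
jog_arm:
  targets:
    - [-0.001,-0.022,0,3]
    - [-0.002,-0.022,0.01,3]
    - [-0.002,-0.023,0.018,3]
    - [-0.003,-0.024,0.03,3]
    - [-0.003,-0.024,0.03,3]

```text
time: 4.65
tool_pos: [0.4563, 0.0226, 0.0708]
tool_rot: [0.028, 0.99, -0.134, 0.014]
contact_force: [-1.0, -0.4, -1.1]
gripper_width: -0.001
```

Call:
jog_arm:
  targets:
    - [0,0,0.01,0]
    - [-0.001,-0.001,0.02,0]
    - [-0.001,-0.001,0.026,0]
    - [-0.001,-0.001,0.026,0]

```text
time: 4.98
tool_pos: [0.4573, 0.0229, 0.046]
tool_rot: [0.027, 0.991, -0.134, 0.015]
contact_force: [-0.8, -0.2, -0.3]
gripper_width: -0.0
```

```bash
python3 - <<'E'
from h import *
s,p,r=st();print(s["time"],np.round(p,4),np.round(r,3).tolist(),np.round(s["joint_pos"],3),s["contact_force"])
E
```

```text
4.9833 [0.4573 0.0229 0.046 ] [[0.964, -0.266, 0.023], [-0.264, -0.963, -0.058], [0.038, 0.05, -0.998]] [-0.074 -0.229  2.142 -0.06   1.202  1.787] [-0.83472378 -0.20904919 -0.34458476]
```

There is no contact force at z=0.046, so I may have missed the pad. Looking.

```bash
python3 - <<'E'
from h import *
a=cv2.resize(cams.grab_frame("scene")[190:330,270:370,::-1],(400,560),interpolation=cv2.INTER_CUBIC)
b=cv2.resize(cams.grab_frame("top")[190:330,260:360,::-1],(400,560),interpolation=cv2.INTER_CUBIC)
cv2.imwrite("pics/s2.png",np.clip(255*(np.hstack([a,b])/255.)**.6,0,255).astype(np.uint8))
s,p,r=st();print(proj("scene",p),proj("top",p))
E
```

```text
[322.85968004 264.12916918] [308.98654472 284.03291853]
```

View pics/s2.png

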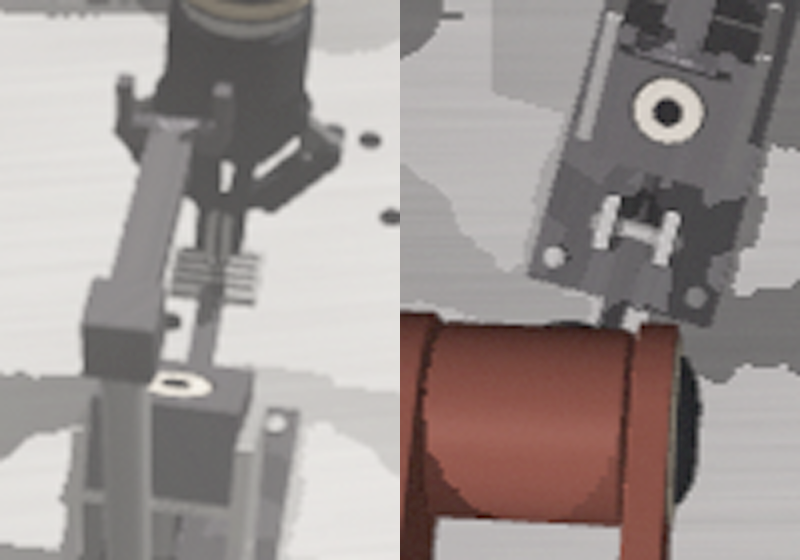

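```bash
python3 - <<'E'
from h import *
print("tip at s1",proj("scene",[.458,.0003,.1085]))
for z in(.08,.064,.048):
    print(z,[np.round(proj("scene",[.4638+dx,.0214+dy,z]),1).tolist() for dx,dy in[(0,0),(-.0107,.0290),(-.0242,-.0193),(.0242,.0193),(.0107,-.0290)]])
im=cams.grab_frame("scene")[225:285,295:355,::-1]
old=cv2.imread("pics/scene0.png")[225:285,295:355]
a=np.hstack([cv2.resize(x,(400,400),interpolation=cv2.INTER_CUBIC) for x in(old,im)])
cv2.imwrite("pics/s3.png",np.clip(255*(a/255.)**.5,0,255).astype(np.uint8))
E
```

```text
tip at s1 [313.1717286  245.37555923]
0.08 [[322.8, 255.7], [334.8, 251.4], [313.0, 249.0], [332.8, 262.5], [310.5, 260.0]]
0.064 [[322.7, 260.7], [334.6, 256.4], [313.0, 254.0], [332.6, 267.6], [310.5, 265.1]]
0.048 [[322.6, 265.7], [334.4, 261.4], [313.0, 259.0], [332.4, 272.5], [310.5, 270.1]]
```

View pics/s3.png

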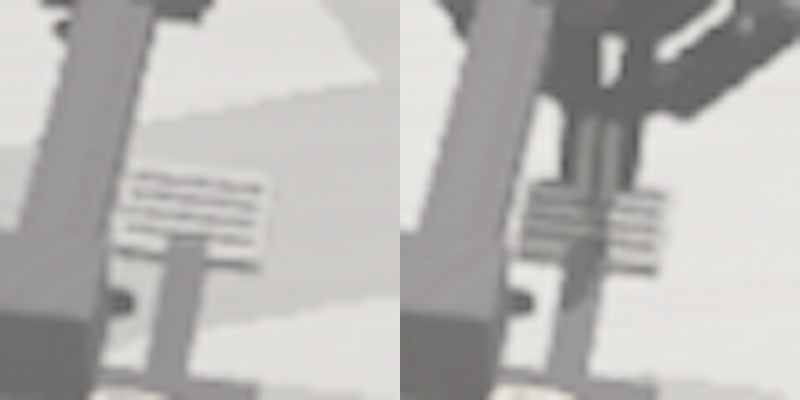

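```bash
python3 - <<'E'
from h import *
print(proj("scene",[.2482,-.5729,.1963]),[proj("scene",[.2482+.0169*k,-.5729-.039*k,.1963+.013]).round(1) for k in(1,-1)],proj("top",[.2482,-.5729,.1963]))
a=cv2.resize(cv2.imread("pics/scene0.png")[80:180,0:110],(440,400),interpolation=cv2.INTER_CUBIC)
b=cv2.resize(cams.grab_frame("scene")[200:300,270:370,::-1],(360,400),interpolation=cv2.INTER_CUBIC)
cv2.imwrite("pics/s4.png",np.clip(255*(np.hstack([a,b])/255.)**.4,0,255).astype(np.uint8))
E
```

```text
[ 52.6145795  174.55476391] [array([ 30.5, 175.3]), array([ 70.3, 164.5])] [620.38368847 394.8801096 ]
```

View pics/s4.png

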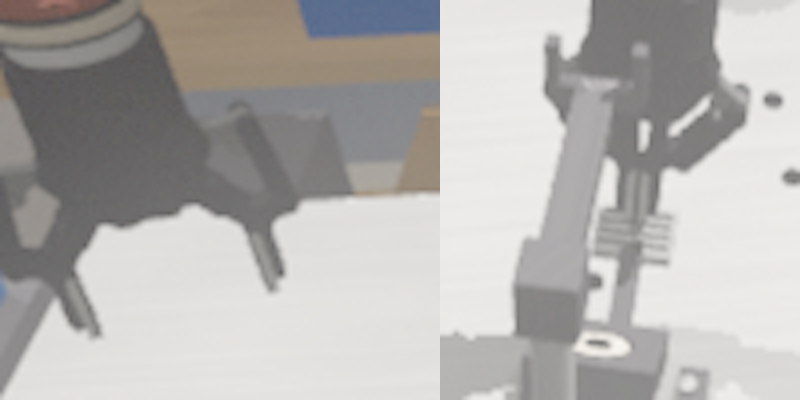

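The fingertips appear about 12 px above their projection in the scene view, and about 15 px lower in the top view. So the images and the reported TCP disagree by a few cm in −x. I'll triangulate the tip to get that offset.

```bash
python3 - <<'E'
from h import *
def tri(a,b):
    A=[];B=[]
    for n,uv in(("scene",a),("top",b)):
        o,d=ray(n,*uv);d=d/np.linalg.norm(d);M=np.eye(3)-np.outer(d,d);A.append(M);B.append(M@o)
    A=np.vstack(A);B=np.hstack(B);x=np.linalg.lstsq(A,B,rcond=None)[0];return x,np.linalg.norm(A@x-B)
im=cv2.imread("pics/top0.png")[395:445,600:640]
g=im.max(2);k=(g<45).astype(np.uint8);ys,xs=np.nonzero(k)
for row in range(0,50,3):print(395+row,''.join('#' if v else '.' for v in k[row]))
for t in((612,409),(612,413),(614,411)):
    x,e=tri((68,152.5),t);print(t,x,e,"exp",[.2482-.0169,-.5729+.039,.209])
print("base proj",proj("top",[0,0,0]),proj("scene",[0,0,0]))
E
```

```text
395 ........................................
398 ........................................
401 ........................................
404 ........................................
407 ........................................
410 ...........#########...............#####
413 ...........#############################
416 ............############################
419 .............################......#####
422 .............##################......###
425 ...............#########################
428 ................########################
431 .................#######################
434 ...................#####################
437 ..........................##############
440 ..................................######
443 ........................................
(612, 409) [ 0.23498447 -0.52831534  0.24392389] 0.0007440426387518495 exp [0.2313, -0.5338999999999999, 0.209]
(612, 413) [ 0.2262678  -0.53154559  0.23840979] 0.0003408614973605704 exp [0.2313, -0.5338999999999999, 0.209]
(614, 411) [ 0.23102386 -0.53118538  0.24213822] 0.0027860771325580484 exp [0.2313, -0.5338999999999999, 0.209]
base proj [320.38672272 486.11407288] [295.17381369 168.04669069]
```

Triangulated, the tip is correct in x and y but about 33 mm higher than reported. So the tips are only just on the pad now (real z about 0.08). Press on and watch the force.

Call:
jog_arm:
  targets:
    - [0,0,0.005,0]
    - [0,-0.001,0.01,0]
    - [0,-0.001,0.01,0]

```text
time: 5.43
tool_pos: [0.459, 0.0231, 0.0376]
tool_rot: [0.028, 0.991, -0.134, 0.017]
contact_force: [-1.0, -0.9, 2.3]
gripper_width: -0.001
```

Call:
jog_arm:
  targets:
    - [0,0,0.005,0]
    - [0,-0.001,0.01,0]
    - [0,-0.001,0.01,0]

```text
time: 5.68
tool_pos: [0.4593, 0.0233, 0.0275]
tool_rot: [0.028, 0.991, -0.134, 0.017]
contact_force: [-0.2, -0.3, 2.1]
gripper_width: -0.002
```

```bash
cat >>h.py <<'E'
def ring(n,box):
    u0,u1,v0,v1=box;im=cams.grab_frame(n)[v0:v1,u0:u1].astype(int)
    k=(im.min(2)>150).astype(np.uint8);nn,l,stt,c=cv2.connectedComponentsWithStats(k)
    return [(stt[i].tolist(),(c[i]+[u0,v0]).round(1).tolist()) for i in range(1,nn) if stt[i,4]>8]
E
python3 - <<'E'
from h import *
print(ring("top",(310,345,200,240)))
o=cv2.imread("pics/top0.png")[200:240,310:345].min(2);print((o>150).sum(), o[17,:].tolist())
s,p,r=st();print(s["contact_force"],p,s["ft_torque"])
E
```

```text
[([8, 14, 16, 15, 143], [325.4, 220.7])]
138 [56, 55, 53, 53, 54, 54, 53, 41, 71, 166, 167, 165, 154, 78, 16, 16, 18, 16, 16, 16, 71, 163, 163, 164, 158, 111, 40, 55, 56, 55, 55, 55, 57, 58, 56]
[ 0.44328628 -0.70398004  1.95901822] [0.45936835 0.02340417 0.02748052] [-0.10683594  0.06896692 -0.01425862]
```

The ring has moved from (327,217.7) to (325.4,220.7), so the boss is rising. Continue to the hard stop.

Call:
jog_arm:
  targets:
    - [0,-0.001,0.005,0]
    - [0,-0.001,0.01,0]
    - [0,-0.001,0.01,0]

```text
time: 5.98
tool_pos: [0.4602, 0.0236, 0.0177]
tool_rot: [0.028, 0.99, -0.134, 0.017]
contact_force: [-0.6, -2.3, 3.6]
gripper_width: 0.0
```

Call:
jog_arm:
  targets:
    - [0,0,0.003,0]
    - [0,0,0.006,0]
    - [0,0,0.006,0]

```text
time: 6.23
tool_pos: [0.4606, 0.0235, 0.0142]
tool_rot: [0.028, 0.991, -0.134, 0.016]
contact_force: [-10.5, -0.7, 19.8]
gripper_width: 0.004
```

```bash
python3 - <<'E'
from h import *
print(ring("top",(310,345,200,240)))
s,p,r=st();print(s["contact_force"],p)
E
```

```text
[([6, 17, 17, 15, 142], [324.4, 224.2])]
[-10.73884616  -0.10560197  20.15626427] [0.46064782 0.0234588  0.01422848]
```

Hard stop: 20 N at the tip, and the ring is at (324.4,224.2). Now lift clear and check that the boss stays up.

Call:
jog_arm:
  targets:
    - [0.001,0.001,-0.03,0]
    - [0.003,0.004,-0.07,0]
    - [0.004,0.006,-0.11,0]
    - [0.006,0.008,-0.15,0]
    - [0.007,0.01,-0.19,0]

```text
time: 6.7
tool_pos: [0.4587, 0.0235, 0.2032]
tool_rot: [0.027, 0.991, -0.134, 0.017]
contact_force: [1.2, -0.7, -0.4]
gripper_width: 0.002
```

Call:
jog_arm:
  targets:
    - [0.001,0.002,-0.04,0]
    - [0.003,0.004,-0.08,0]
    - [0.004,0.006,-0.12,0]
    - [0.006,0.008,-0.16,0]
    - [0.007,0.01,-0.2,0]

```text
time: 7.12
tool_pos: [0.4579, 0.0238, 0.4036]
tool_rot: [0.027, 0.991, -0.134, 0.017]
contact_force: [0.8, 0.9, -0.4]
gripper_width: -0.005
```

```bash
python3 - <<'E'
from h import *
print(ring("top",(310,345,200,240)))
m=onz("top",327,217.7,.129);a=np.array([-.482,.134,.866]);print("pred",proj("top",m+.032*a),m+.032*a)
s,p,r=st();print(s["time"],s["contact_force"],p.round(4),r.round(3).tolist(),np.round(s["joint_pos"],3))
print("to tilt spot",r.T@(np.array([.85,-.13,.42])-p), r.T@np.array([.988,-.156,0]))
E
```

```text
[([6, 17, 17, 15, 144], [324.3, 224.2])]
pred [325.07824972 223.94349056] [ 0.5812354  -0.01257602  0.156712  ]
7.1667 [-2.34982255 -0.78529929  5.10542687] [0.4599 0.0235 0.4135] [[0.963, -0.266, 0.04], [-0.264, -0.963, -0.06], [0.054, 0.047, -0.997]] [-0.072 -0.402  1.661 -0.059  1.837  1.751]
to tilt spot [0.41654376 0.04416742 0.01818726] [ 0.99263924 -0.11301744  0.04872781]
```

The ring is at (324.3,224.2) against a predicted (325.1,223.9) for fully raised, so the boss stays up. Now outward, high above the fixture, to build the tilt.

Call:
jog_arm:
  targets:
    - [0.04,0.0042,0.0017,0]
    - [0.08,0.0084,0.0034,0]
    - [0.12,0.0126,0.005,0]
    - [0.16,0.0168,0.007,0]
    - [0.2,0.021,0.0085,0]

```text
time: 7.58
tool_pos: [0.6472, -0.0506, 0.4014]
tool_rot: [0.027, 0.991, -0.134, 0.016]
contact_force: [-0.8, 0.4, 1.0]
gripper_width: -0.002
```

Call:
jog_arm:
  targets:
    - [0.04,0.0042,0.0017,0]
    - [0.08,0.0084,0.0034,0]
    - [0.12,0.0126,0.005,0]
    - [0.16,0.0168,0.007,0]
    - [0.2,0.021,0.0085,0]

```text
time: 8.0
tool_pos: [0.8345, -0.1241, 0.4017]
tool_rot: [0.027, 0.991, -0.134, 0.016]
contact_force: [0.3, -0.2, 1.0]
gripper_width: 0.0
```

Call:
jog_arm:
  targets:
    - [0.04,-0.0046,0.002,0]
    - [0.08,-0.009,0.004,0]
    - [0.1,-0.011,0.005,0]
    - [0.11,-0.0125,0.0055,0]

```text
time: 8.33
tool_pos: [0.9324, -0.1398, 0.3881]
tool_rot: [0.027, 0.991, -0.134, 0.017]
contact_force: [-16.4, 1.3, 24.5]
gripper_width: -0.003
```

Call:
jog_arm:
  targets:
    - [0.04,-0.0046,0,0]

```text
time: 8.42
tool_pos: [0.945, -0.142, 0.3691]
tool_rot: [0.027, 0.99, -0.133, 0.023]
contact_force: [0.8, -0.9, -2.2]
gripper_width: 0.006
```

Call:
jog_arm:
  targets:
    - [0.04,-0.0046,0,0]

```text
time: 8.5
tool_pos: [0.9573, -0.1445, 0.3629]
tool_rot: [0.027, 0.99, -0.133, 0.038]
contact_force: [0.5, -0.7, 0.8]
gripper_width: -0.002
```

```bash
cat >t.py <<'E'
from h import *
s,p,r=st();z=r[:,2];print(s["time"],p.round(4),"x",r[:,0].round(3),"z",z.round(3),np.round(s["joint_pos"],3))
print("tilt",np.degrees(np.arccos(-z[2])).round(2),"azim",np.degrees(np.arctan2(z[1],z[0])).round(1),"rad",np.hypot(*p[:2]).round(3),"pos az",np.degrees(np.arctan2(p[1],p[0])).round(1),"xaz",np.degrees(np.arctan2(r[1,0],r[0,0])).round(1))
E
python3 t.py
```

```text
8.5 [ 0.9573 -0.1445  0.3629] x [ 0.962 -0.261  0.082] z [ 0.068 -0.064 -0.996] [-0.211  1.008  0.06  -0.053  1.992  1.603]
tilt 5.36 azim -43.6 rad 0.968 pos az -8.6 xaz -15.2
```

Single-row calls gain about 1.7° each. Repeat.

Call:
jog_arm:
  targets:
    - [0.04,-0.004,-0.005,0]

```text
time: 8.58
tool_pos: [0.9672, -0.1468, 0.3597]
tool_rot: [0.028, 0.99, -0.132, 0.051]
contact_force: [-0.1, 0.5, -0.8]
gripper_width: 0.003
```

Call:
jog_arm:
  targets:
    - [0.04,-0.004,-0.005,0]

```text
time: 8.67
tool_pos: [0.9766, -0.149, 0.3577]
tool_rot: [0.028, 0.989, -0.132, 0.064]
contact_force: [-0.4, -0.3, 0.8]
gripper_width: -0.003
```

Call:
jog_arm:
  targets:
    - [0.04,-0.004,-0.005,0]

```text
time: 8.75
tool_pos: [0.9858, -0.1511, 0.3554]
tool_rot: [0.028, 0.988, -0.132, 0.077]
contact_force: [-1.1, -0.5, -0.1]
gripper_width: 0.002
```

Call:
jog_arm:
  targets:
    - [0.04,-0.004,-0.005,0]

```text
time: 8.83
tool_pos: [0.9947, -0.1531, 0.3533]
tool_rot: [0.029, 0.987, -0.131, 0.089]
contact_force: [-0.8, 0.1, 0.3]
gripper_width: -0.001
```

Call:
jog_arm:
  targets:
    - [0.04,-0.004,-0.005,0]

```text
time: 8.92
tool_pos: [1.0032, -0.155, 0.3519]
tool_rot: [0.029, 0.986, -0.131, 0.101]
contact_force: [-0.9, 0.9, 0.5]
gripper_width: 0.002
```

Call:
jog_arm:
  targets:
    - [0.04,-0.004,-0.005,0]

```text
time: 9.0
tool_pos: [1.0114, -0.1567, 0.3514]
tool_rot: [0.029, 0.985, -0.13, 0.113]
contact_force: [0.9, 0.5, 0.3]
gripper_width: 0.0
```

```bash
python3 t.py
```

```text
9.0 [ 1.0114 -0.1567  0.3514] x [ 0.941 -0.25   0.23 ] z [ 0.215 -0.087 -0.973] [-0.214  1.03   0.057 -0.041  1.824  1.605]
tilt 13.39 azim -22.1 rad 1.023 pos az -8.8 xaz -14.9
```

Call:
jog_arm:
  targets:
    - [0.04,-0.004,-0.007,0]

```text
time: 9.08
tool_pos: [1.0185, -0.1582, 0.3531]
tool_rot: [0.03, 0.983, -0.13, 0.125]
contact_force: [-0.6, -0.5, -1.3]
gripper_width: -0.003
```

Call:
jog_arm:
  targets:
    - [0.04,-0.004,-0.007,0]

```text
time: 9.17
tool_pos: [1.0253, -0.1594, 0.3573]
tool_rot: [0.03, 0.982, -0.129, 0.137]
contact_force: [0.5, -0.5, -0.5]
gripper_width: -0.002
```

Call:
jog_arm:
  targets:
    - [0.04,-0.004,-0.007,0]

```text
time: 9.25
tool_pos: [1.0317, -0.1606, 0.3627]
tool_rot: [0.03, 0.98, -0.129, 0.15]
contact_force: [0.1, -0.4, 0.6]
gripper_width: -0.002
```

Call:
jog_arm:
  targets:
    - [0.04,-0.004,-0.007,0]

```text
time: 9.33
tool_pos: [1.0378, -0.1617, 0.3688]
tool_rot: [0.031, 0.978, -0.128, 0.163]
contact_force: [-0.6, 0.6, -0.4]
gripper_width: -0.0
```

Call:
jog_arm:
  targets:
    - [0.04,-0.004,-0.007,0]

```text
time: 9.42
tool_pos: [1.0436, -0.1626, 0.3752]
tool_rot: [0.031, 0.976, -0.127, 0.176]
contact_force: [-1.4, -0.4, 0.2]
gripper_width: -0.003
```

Call:
jog_arm:
  targets:
    - [0.04,-0.004,-0.007,0]

```text
time: 9.5
tool_pos: [1.0489, -0.1635, 0.3821]
tool_rot: [0.031, 0.973, -0.127, 0.188]
contact_force: [-0.3, -1.2, -0.4]
gripper_width: 0.0
```

Call:
jog_arm:
  targets:
    - [0.04,-0.004,-0.007,0]

```text
time: 9.58
tool_pos: [1.0539, -0.1642, 0.3895]
tool_rot: [0.031, 0.971, -0.126, 0.2]
contact_force: [-1.1, -0.1, 0.4]
gripper_width: 0.001
```

Call:
jog_arm:
  targets:
    - [0.04,-0.004,-0.007,0]

```text
time: 9.67
tool_pos: [1.0585, -0.1649, 0.3977]
tool_rot: [0.032, 0.969, -0.125, 0.212]
contact_force: [0.7, 0.7, 0.4]
gripper_width: 0.002
```

Call:
jog_arm:
  targets:
    - [0.04,-0.004,-0.007,0]

```text
time: 9.75
tool_pos: [1.0628, -0.1653, 0.4066]
tool_rot: [0.032, 0.966, -0.125, 0.224]
contact_force: [-0.5, 1.5, -0.2]
gripper_width: 0.0
```

```bash
python3 t.py
```

```text
9.75 [ 1.0628 -0.1653  0.4066] x [ 0.869 -0.227  0.441] z [ 0.425 -0.118 -0.898] [-0.216  0.997  0.056 -0.024  1.633  1.604]
tilt 26.15 azim -15.5 rad 1.076 pos az -8.8 xaz -14.6
```

Call:
jog_arm:
  targets:
    - [0.04,-0.004,-0.007,0]

```text
time: 9.83
tool_pos: [1.0666, -0.1657, 0.4162]
tool_rot: [0.032, 0.963, -0.124, 0.236]
contact_force: [-0.5, 0.3, -0.0]
gripper_width: 0.004
```

Call:
jog_arm:
  targets:
    - [0.04,-0.004,-0.007,0]

```text
time: 9.92
tool_pos: [1.0701, -0.166, 0.4264]
tool_rot: [0.032, 0.96, -0.123, 0.248]
contact_force: [0.6, 0.9, 0.2]
gripper_width: -0.0
```

Call:
jog_arm:
  targets:
    - [-0.02,0,0,0]
    - [-0.03,0,0,0]

```text
time: 10.08
tool_pos: [1.0454, -0.1598, 0.41]
tool_rot: [0.033, 0.96, -0.124, 0.248]
contact_force: [0.6, -0.0, 1.1]
gripper_width: 0.001
```

```bash
python3 t.py
```

```text
10.0833 [ 1.0454 -0.1598  0.41  ] x [ 0.847 -0.221  0.484] z [ 0.468 -0.124 -0.875] [-0.216  0.795  0.378 -0.021  1.464  1.608]
tilt 28.93 azim -14.8 rad 1.058 pos az -8.7 xaz -14.6
```

The tilt is 28.9° at azimuth −14.8°, which is close enough. Next I'll check whether the 33 mm offset lies along the tool or along world z: one picture of the tilted tip, with the candidate projections marked.

```bash
python3 - <<'E'
from h import *
im=cams.grab_frame("scene")[:,:,::-1].copy();s,p,r=st()
for n,q,c in(("rep",p,(0,0,255)),("tool",p-.034*r[:,2],(0,255,0)),("z",p+[0,0,.034],(255,0,0))):
    u,v=proj("scene",q);print(n,u,v);cv2.drawMarker(im,(int(u),int(v)),c,cv2.MARKER_CROSS,9,1)
u,v=map(int,proj("scene",p));y0,x0=max(0,min(v-110,240)),max(0,min(u-120,360))
a=im[y0:y0+240,x0:x0+280];print(x0,y0)
cv2.imwrite("pics/s5.png",np.clip(255*(cv2.resize(a,(700,600))/255.)**.6,0,255).astype(np.uint8))
E
```

```text
rep 224.18116835056136 438.21992946086243
tool 225.05731583701373 408.1088213033475
z 220.16423956609387 421.024773774185
104 240
```

View pics/s5.png

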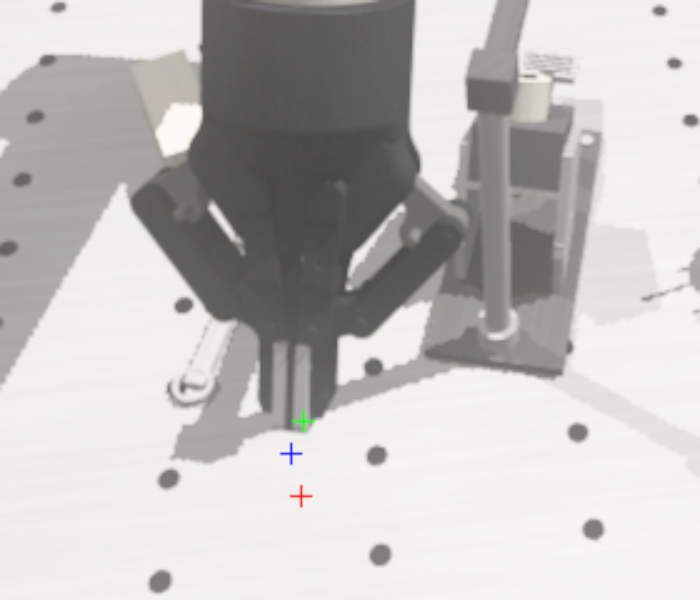

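The tip matches the tool-axis hypothesis (green), so the real tip is about 32 mm short of the reported TCP along the tool. The picture also shows the raised boss at crop (530,95). I'll fit a quick arm model from the readings so the path stays within reach and keeps the tilt.

```bash
cat >k.py <<'E'
from h import *
from scipy.optimize import least_squares
D=[(.0533,1.6142,1.476,.6243,.1963),(1.166,.055,1.853,1.0216,.2128),(.823,.605,1.644,.9550,.2077),(-.401,1.982,1.508,.4626,.2155),(-.319,2.102,1.321,.458,.1085),(-.229,2.142,1.202,.4579,.046),(-.402,1.661,1.837,.4605,.4135),(1.008,.06,1.992,.968,.3629),(.795,.378,1.464,1.0575,.41),(.997,.056,1.633,1.0756,.4066)]
def fk(x,q):
    r0,a,e,b,h,L,q0=x;j2,j3,j5=q[:3];f=j2+j3;t=f+j5
    return np.array([r0+a*np.sin(j2)+e*np.cos(j2)+b*np.sin(f+q0)+L*np.sin(t),h+a*np.cos(j2)-e*np.sin(j2)+b*np.cos(f+q0)+L*np.cos(t)])
X=least_squares(lambda x:np.hstack([fk(x,d)-d[3:] for d in D]),[0,.45,0,.45,.35,.25,0]).x
def ik(r,z,t,g):  # t: sum angle
    s=least_squares(lambda q:fk(X,(q[0],q[1],t-q[0]-q[1]))-[r,z],g);return s.x[0],s.x[1],t-s.x.sum(),np.abs(s.fun).max()
E
python3 - <<'E'
from k import *
print(X.round(3),max(abs(np.hstack([fk(X,d)-d[3:] for d in D]))).round(4))
top=onz("top",324.3,224.2,.1567);a=np.array([-.482,.134,.866]);a/=np.linalg.norm(a)
s,p,r=st();zt=r[:,2];mouth=top-.030*a;print("top",top,"mouth",mouth)
g=(-.3,1.9)
for k in(.002,.05,.1,.15,.2,.25,.3,.35):
    q=mouth+k*a+.033*zt;t=np.pi-np.radians(28.9);i=ik(np.hypot(q[0],q[1]),q[2],t,g);print(k,q.round(4),"j2 j3 j5",np.round(i,3),"shift",(r.T@(q-p)).round(4))
print("inner limit j3=2.5: tilt, r,z")
for t in(29,15,0):
    for j2 in(-.9,-.6,-.3,0): 
        T=np.pi-np.radians(t);print(t,j2,fk(X,(j2,2.55,T-j2-2.55)).round(3),round(T-j2-2.55,2))
E
```

```text
[0.004 0.426 0.    0.616 0.236 0.313 0.152] 0.0009
top [ 0.58072741 -0.01100982  0.1567    ] mouth [ 0.5951857  -0.01502935  0.13072307]
0.002 [ 0.6092 -0.0187  0.1033] j2 j3 j5 [-0.233  2.111  0.759  0.   ] shift [-0.5402 -0.0262  0.0508]
0.05 [ 0.5861 -0.0123  0.1449] j2 j3 j5 [-0.35   2.129  0.858  0.   ] shift [-0.5418 -0.0265  0.0028]
0.1 [ 0.562  -0.0056  0.1882] j2 j3 j5 [-0.462  2.135  0.964  0.   ] shift [-0.5435 -0.0268 -0.0472]
0.15 [0.5379 0.0011 0.2315] j2 j3 j5 [-0.563  2.129  1.071  0.   ] shift [-0.5452 -0.0271 -0.0972]
0.2 [0.5138 0.0078 0.2748] j2 j3 j5 [-0.649  2.111  1.175  0.   ] shift [-0.5469 -0.0274 -0.1471]
0.25 [0.4897 0.0145 0.3181] j2 j3 j5 [-0.72   2.081  1.277  0.   ] shift [-0.5486 -0.0277 -0.1971]
0.3 [0.4656 0.0212 0.3614] j2 j3 j5 [-0.776  2.039  1.374  0.   ] shift [-0.5502 -0.028  -0.2471]
0.35 [0.4415 0.0279 0.4047] j2 j3 j5 [-0.817  1.988  1.466  0.   ] shift [-0.5519 -0.0284 -0.297 ]
inner limit j3=2.5: tilt, r,z
29 -0.9 [0.422 0.086] 0.99
29 -0.6 [0.447 0.002] 0.69
29 -0.3 [ 0.445 -0.086] 0.39
29 0 [ 0.418 -0.169] 0.09
15 -0.9 [0.351 0.057] 1.23
15 -0.6 [ 0.376 -0.027] 0.93
15 -0.3 [ 0.375 -0.115] 0.63
15 0 [ 0.347 -0.198] 0.33
0 -0.9 [0.27  0.047] 1.49
0 -0.6 [ 0.295 -0.038] 1.19
0 -0.3 [ 0.294 -0.125] 0.89
0 0 [ 0.266 -0.209] 0.59
```

The model fits to 0.9 mm and the path is reachable with the tilt kept. Go back above the rest to the bore line, opening the fingers.

Call:
jog_arm:
  targets:
    - [-0.0345,-0.0018,-0.0186,0]
    - [-0.069,-0.0036,-0.0372,0]
    - [-0.1035,-0.0054,-0.0558,0]
    - [-0.138,-0.0072,-0.0744,0]
    - [-0.1725,-0.009,-0.093,0]

```text
time: 10.55
tool_pos: [0.8553, -0.1004, 0.4112]
tool_rot: [0.032, 0.96, -0.123, 0.248]
contact_force: [-0.5, 0.4, 1.3]
gripper_width: -0.001
```

Call:
jog_arm:
  targets:
    - [-0.0345,-0.0018,-0.0186,0]
    - [-0.069,-0.0036,-0.0372,0]
    - [-0.1035,-0.0054,-0.0558,0]
    - [-0.138,-0.0072,-0.0744,0]
    - [-0.1725,-0.009,-0.093,0]
  fingers: 1

```text
time: 10.97
tool_pos: [0.6682, -0.0422, 0.4096]
tool_rot: [0.032, 0.96, -0.124, 0.248]
contact_force: [-0.5, 0.6, 0.3]
gripper_width: 0.713
```

Call:
jog_arm:
  targets:
    - [-0.0345,-0.0018,-0.0186,0]
    - [-0.069,-0.0036,-0.0372,0]
    - [-0.1035,-0.0054,-0.0558,0]
    - [-0.138,-0.0072,-0.0744,0]
    - [-0.1725,-0.009,-0.093,0]

```text
time: 11.38
tool_pos: [0.4808, 0.016, 0.408]
tool_rot: [0.032, 0.96, -0.124, 0.248]
contact_force: [-0.1, 0.3, 0.4]
gripper_width: 0.999
```

Call:
jog_arm:
  targets:
    - [-0.02,0,-0.01,0]
    - [-0.025,0,-0.01,0]
    - [-0.025,0,-0.01,0]

```text
time: 11.63
tool_pos: [0.4561, 0.0229, 0.4053]
tool_rot: [0.032, 0.96, -0.123, 0.249]
contact_force: [0.5, -0.0, 1.3]
gripper_width: 0.998
```

```bash
cat >g.py <<'E'
from h import *
top=onz("top",324.3,224.2,.1567);a=np.array([-.482,.134,.866]);a/=np.linalg.norm(a);mouth=top-.030*a
s,p,r=st();tip=p-.033*r[:,2]
print("rest in tool frame: axis point shifts");
for k in(.25,.2,.1,.05,.002):print(k,(r.T@(mouth+k*a-tip)).round(4))
print("r2y",r[2].round(3))
E
python3 t.py;python3 g.py
```

```text
11.6333 [0.4561 0.0229 0.4053] x [ 0.846 -0.22   0.486] z [ 0.47  -0.123 -0.874] [-0.042 -0.769  1.964 -0.104  1.45   1.77 ]
tilt 29.07 azim -14.7 rad 0.457 pos az 2.9 xaz -14.6
rest in tool frame: axis point shifts
0.25 [-0.0115 -0.0004  0.0931]
0.2 [-1.070e-02 -1.000e-04  1.431e-01]
0.1 [-0.009   0.0007  0.243 ]
0.05 [-0.0082  0.0011  0.293 ]
0.002 [-0.0074  0.0015  0.341 ]
r2y [ 0.486  0.    -0.874]
```

Call:
jog_arm:
  targets:
    - [-0.008,0,0.03,0]
    - [-0.01,0,0.07,0]
    - [-0.01,0,0.11,0]
    - [-0.01,0,0.15,0]
    - [-0.0095,0.0005,0.19,0]

```text
time: 12.05
tool_pos: [0.5383, -0.0001, 0.2304]
tool_rot: [0.032, 0.961, -0.124, 0.247]
contact_force: [0.5, 0.1, -0.1]
gripper_width: 1.002
```

Call:
jog_arm:
  targets:
    - [0,0,0.03,0]
    - [0,0,0.05,0]
    - [0,0,0.05,0]
    - [0,0,0.05,0]

```text
time: 12.38
tool_pos: [0.56, -0.006, 0.1861]
tool_rot: [0.033, 0.961, -0.124, 0.245]
contact_force: [-0.1, 0.1, 0.6]
gripper_width: 0.998
```

```bash
python3 g.py; python3 - <<'E'
from h import *
exec(open("g.py").read().split("print")[0])
im=cams.grab_frame("scene")[:,:,::-1].copy()
for n,q,c in(("top",top,(0,0,255)),("tip",tip,(0,255,0)),("L",tip+.0425*r[:,1]-.013*r[:,2],(255,0,0)),("R",tip-.0425*r[:,1]-.013*r[:,2],(255,0,0))):
    u,v=proj("scene",q);print(n,round(u,1),round(v,1));cv2.drawMarker(im,(int(round(u)),int(round(v))),c,cv2.MARKER_CROSS,3,1)
a=cv2.resize(im[200:320,250:390],(700,600),interpolation=cv2.INTER_CUBIC)
cv2.imwrite("pics/s6.png",np.clip(255*(a/255.)**.5,0,255).astype(np.uint8))
E
```

```text
rest in tool frame: axis point shifts
0.25 [-0.001  -0.0017 -0.1509]
0.2 [ 0.0003 -0.0014 -0.1009]
0.1 [ 0.0028 -0.0009 -0.001 ]
0.05 [ 0.0041 -0.0006  0.049 ]
0.002 [ 0.0053 -0.0003  0.097 ]
r2y [ 0.478  0.002 -0.878]
top 314.8 270.0
tip 317.3 235.7
L 296.2 227.2
R 339.4 231.3
```

View pics/s6.png

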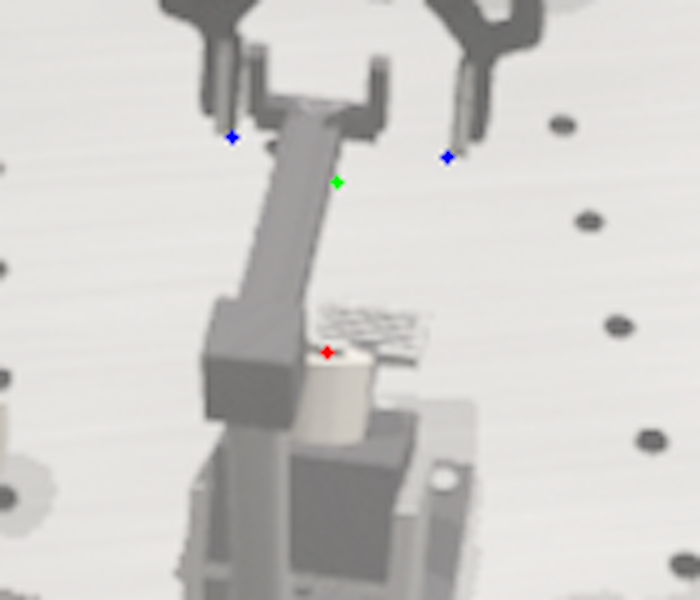

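The finger markers fit the real tips (crop (232,135) and (447,157)), and the boss top at about (328,352) is centred between them. Descend along the slant.

Call:
jog_arm:
  targets:
    - [0.003,0,0.02,0]
    - [0.004,0,0.04,0]
    - [0.0045,0,0.06,0]
    - [0.005,0,0.075,0]
    - [0.005,0,0.075,0]

```text
time: 12.85
tool_pos: [0.5994, -0.0161, 0.124]
tool_rot: [0.032, 0.961, -0.124, 0.246]
contact_force: [-0.2, -0.6, 0.1]
gripper_width: 0.998
```

Call:
jog_arm:
  targets:
    - [0,0,0,0]

```text
time: 12.93
tool_pos: [0.5999, -0.0159, 0.1263]
tool_rot: [0.032, 0.961, -0.123, 0.247]
contact_force: [-0.3, -0.0, 0.6]
gripper_width: 1.003
```

```bash
python3 g.py;python3 t.py
```

```text
rest in tool frame: axis point shifts
0.25 [-0.0071 -0.0013 -0.2231]
0.2 [-0.0061 -0.0009 -0.1731]
0.1 [-0.0041 -0.0003 -0.0732]
0.05 [-0.0031  0.     -0.0232]
0.002 [-0.0021  0.0004  0.0248]
r2y [ 0.483  0.001 -0.876]
12.9333 [ 0.5999 -0.0159  0.1263] x [ 0.847 -0.221  0.483] z [ 0.467 -0.123 -0.876] [-0.114 -0.28   2.106 -0.095  0.817  1.76 ]
tilt 28.87 azim -14.8 rad 0.6 pos az -1.5 xaz -14.6
```

Call:
jog_arm:
  targets:
    - [-0.001,0,0.01,0]
    - [-0.002,0,0.018,0]
    - [-0.002,0,0.023,0]
    - [-0.002,0,0.023,0]

```text
time: 13.27
tool_pos: [0.6077, -0.0182, 0.1023]
tool_rot: [0.032, 0.961, -0.123, 0.246]
contact_force: [0.0, -0.3, 0.4]
gripper_width: 0.998
```

Call:
jog_arm:
  targets:
    - [0,0,0,0]
    - [0,0,0,0]
    - [0,0,0,0]
    - [0,0,0,0]
    - [0,0,0,0]
  fingers: 0

```text
time: 13.68
tool_pos: [0.6084, -0.0182, 0.1041]
tool_rot: [0.032, 0.961, -0.123, 0.247]
contact_force: [-0.9, 0.3, 1.4]
gripper_width: 0.4
```

Call:
jog_arm:
  targets:
    - [0,0,0,0]
    - [0,0,0,0]
    - [0,0,0,0]

```text
time: 13.93
tool_pos: [0.6085, -0.0182, 0.1041]
tool_rot: [0.032, 0.961, -0.123, 0.247]
contact_force: [-2.1, -0.0, 2.5]
gripper_width: 0.402
```

```bash
python3 g.py;python3 t.py; python3 - <<'E'
from h import *
a=cv2.resize(cams.grab_frame("scene")[210:310,265:365,::-1],(400,400),interpolation=cv2.INTER_CUBIC)
b=cv2.resize(cams.grab_frame("top")[180:280,280:380,::-1],(400,400),interpolation=cv2.INTER_CUBIC)
cv2.imwrite("pics/s7.png",np.clip(255*(np.hstack([a,b])/255.)**.5,0,255).astype(np.uint8))
E
```

```text
rest in tool frame: axis point shifts
0.25 [-0.0043 -0.0013 -0.2468]
0.2 [-0.0033 -0.001  -0.1969]
0.1 [-0.0012 -0.0003 -0.0969]
0.05 [-0.0002  0.     -0.0469]
0.002 [0.0008 0.0003 0.0011]
r2y [ 0.482  0.001 -0.876]
13.9333 [ 0.6085 -0.0182  0.1041] x [ 0.848 -0.221  0.482] z [ 0.466 -0.123 -0.876] [-0.117 -0.227  2.103 -0.098  0.769  1.763]
tilt 28.83 azim -14.8 rad 0.609 pos az -1.7 xaz -14.6
```

View pics/s7.png

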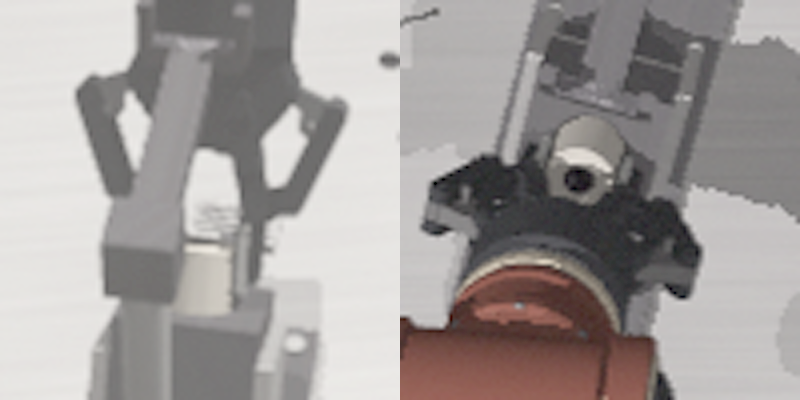

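Opening 0.40 (about 36 mm, so the boss is gripped), and the top view shows the pads on the boss at crop (575,170). Draw it out along the slant.

Call:
jog_arm:
  targets:
    - [0,0,-0.01,0]
    - [-0.0005,0,-0.02,0]
    - [-0.001,0,-0.035,0]
    - [-0.001,0,-0.05,0]
    - [-0.0015,0,-0.07,0]

```text
time: 14.45
tool_pos: [0.5723, -0.009, 0.1631]
tool_rot: [0.032, 0.961, -0.124, 0.244]
contact_force: [-0.1, 0.8, -1.3]
gripper_width: 0.403
```

Call:
jog_arm:
  targets:
    - [-0.0005,0,-0.03,0]
    - [-0.001,0,-0.06,0]
    - [-0.001,0,-0.09,0]
    - [-0.002,0,-0.11,0]
    - [-0.002,0,-0.12,0]

```text
time: 14.87
tool_pos: [0.5162, 0.0064, 0.2724]
tool_rot: [0.032, 0.96, -0.123, 0.249]
contact_force: [-0.6, -0.4, -1.1]
gripper_width: 0.401
```

```bash
python3 t.py; python3 - <<'E'
from k import *
T=lambda t:np.pi-np.radians(t)
for t in(28.8,20,10,0):
  print(t,[(j2,fk(X,(j2,2.58,T(t)-j2-2.58)).round(3).tolist(),round(T(t)-j2-2.58,2)) for j2 in(-1.0,-.9,-.8)])
s,p,r=st()
print(ring("top",(310,345,200,240)))
E
```

```text
14.8667 [0.5162 0.0064 0.2724] x [ 0.846 -0.221  0.485] z [ 0.469 -0.123 -0.874] [-0.08  -0.632  2.105 -0.093  1.17   1.761]
tilt 29.04 azim -14.7 rad 0.516 pos az 0.7 xaz -14.6
28.8 [(-1.0, [0.405, 0.093], np.float64(1.06)), (-0.9, [0.417, 0.067], np.float64(0.96)), (-0.8, [0.426, 0.041], np.float64(0.86))]
20 [(-1.0, [0.361, 0.073], np.float64(1.21)), (-0.9, [0.373, 0.048], np.float64(1.11)), (-0.8, [0.382, 0.021], np.float64(1.01))]
10 [(-1.0, [0.308, 0.059], np.float64(1.39)), (-0.9, [0.32, 0.033], np.float64(1.29)), (-0.8, [0.33, 0.007], np.float64(1.19))]
0 [(-1.0, [0.254, 0.054], np.float64(1.56)), (-0.9, [0.266, 0.029], np.float64(1.46)), (-0.8, [0.275, 0.002], np.float64(1.36))]
[]
```

The boss is free and still held (opening 0.40). To stand it upright I need to undo the tilt. The same trick works at the inner limit (j2 at its stop), pushing inward at the tilt's azimuth.

```bash
python3 - <<'E'
from k import *
print("table back edge",onz("scene",300,120,0),"elbow px",proj("scene",[-.36,.09,.46]),proj("top",[-.36,.09,.46]))
T=lambda t:np.pi-np.radians(t);s,p,r=st()
for j3 in(2.15,2.25,2.35):
  print(j3,[fk(X,(-1.01,j3,T(t)+1.01-j3)).round(3).tolist() for t in(29,20,10,0)])
q=fk(X,(-.98,2.25,T(29)+.98-2.25));u=np.array([np.cos(np.radians(-14.8)),np.sin(np.radians(-14.8))])
w=np.array([*(q[0]*u),q[1]]);print(w,(r.T@(w-p)).round(4),"inward in tool",(r.T@np.array([-u[0],-u[1],0])).round(3))
E
```

```text
table back edge [-0.28033765  0.04213175  0.        ] elbow px [311.23151286 -35.44217332] [253.23900409 915.01949858]
2.15 [[0.388, 0.358], [0.343, 0.338], [0.291, 0.324], [0.236, 0.319]]
2.25 [[0.402, 0.298], [0.357, 0.278], [0.304, 0.264], [0.25, 0.259]]
2.35 [[0.41, 0.237], [0.365, 0.217], [0.312, 0.203], [0.258, 0.198]]
[ 0.39816939 -0.10520089  0.29084555] [-0.0669  0.1379 -0.0574] inward in tool [-0.874 -0.003 -0.486]
```

Call:
jog_arm:
  targets:
    - [-0.013,0.027,-0.011,0]
    - [-0.027,0.055,-0.023,0]
    - [-0.04,0.083,-0.034,0]
    - [-0.053,0.11,-0.046,0]
    - [-0.067,0.138,-0.057,0]

```text
time: 15.33
tool_pos: [0.3972, -0.1056, 0.2844]
tool_rot: [0.032, 0.961, -0.122, 0.245]
contact_force: [-0.7, -0.1, -0.7]
gripper_width: 0.401
```

Call:
jog_arm:
  targets:
    - [-0.01,0,-0.004,0]
    - [-0.015,0,-0.005,0]

```text
time: 15.5
tool_pos: [0.3934, -0.1069, 0.283]
tool_rot: [0.032, 0.962, -0.127, 0.241]
contact_force: [0.6, 0.7, -0.7]
gripper_width: 0.399
```

Call:
jog_arm:
  targets:
    - [-0.03,0,-0.01,0]

```text
time: 15.58
tool_pos: [0.389, -0.1035, 0.2815]
tool_rot: [0.03, 0.964, -0.125, 0.232]
contact_force: [-0.5, 0.1, -2.8]
gripper_width: 0.399
```

Call:
jog_arm:
  targets:
    - [-0.038,0,-0.013,0]

```text
time: 15.67
tool_pos: [0.3823, -0.1007, 0.2806]
tool_rot: [0.028, 0.967, -0.123, 0.22]
contact_force: [0.5, -0.2, -0.5]
gripper_width: 0.404
```

Call:
jog_arm:
  targets:
    - [-0.038,0,-0.013,0]

```text
time: 15.75
tool_pos: [0.3753, -0.0986, 0.2809]
tool_rot: [0.027, 0.97, -0.123, 0.209]
contact_force: [0.1, -1.1, -1.9]
gripper_width: 0.398
```

```bash
python3 t.py
```

```text
15.75 [ 0.3753 -0.0986  0.2809] x [ 0.883 -0.227  0.412] z [ 0.399 -0.103 -0.911] [-0.549 -1.009  2.259  0.121  1.484  1.288]
tilt 24.31 azim -14.5 rad 0.388 pos az -14.7 xaz -14.4
```

Call:
jog_arm:
  targets:
    - [-0.039,0,-0.009,0]

```text
time: 15.83
tool_pos: [0.3689, -0.0971, 0.279]
tool_rot: [0.025, 0.972, -0.123, 0.198]
contact_force: [-0.4, -0.7, -1.6]
gripper_width: 0.404
```

Call:
jog_arm:
  targets:
    - [-0.039,0,-0.008,0]

```text
time: 15.92
tool_pos: [0.362, -0.0959, 0.2755]
tool_rot: [0.024, 0.974, -0.123, 0.186]
contact_force: [0.1, -0.6, -1.4]
gripper_width: 0.401
```

Call:
jog_arm:
  targets:
    - [-0.04,0,-0.007,0]

```text
time: 16.0
tool_pos: [0.3549, -0.0948, 0.272]
tool_rot: [0.022, 0.977, -0.124, 0.174]
contact_force: [0.2, -0.2, -1.8]
gripper_width: 0.398
```

Call:
jog_arm:
  targets:
    - [-0.04,0,-0.006,0]

```text
time: 16.08
tool_pos: [0.3478, -0.0937, 0.2685]
tool_rot: [0.021, 0.979, -0.125, 0.162]
contact_force: [0.9, -1.3, -2.0]
gripper_width: 0.397
```

Call:
jog_arm:
  targets:
    - [-0.04,0,-0.005,0]

```text
time: 16.17
tool_pos: [0.3407, -0.0927, 0.2651]
tool_rot: [0.019, 0.98, -0.125, 0.15]
contact_force: [-0.7, -0.5, -1.2]
gripper_width: 0.406
```

Call:
jog_arm:
  targets:
    - [-0.04,0,-0.004,0]

```text
time: 16.25
tool_pos: [0.3336, -0.0917, 0.2617]
tool_rot: [0.017, 0.982, -0.126, 0.139]
contact_force: [0.5, -1.1, -1.4]
gripper_width: 0.404
```

Call:
jog_arm:
  targets:
    - [-0.04,0,-0.003,0]

```text
time: 16.33
tool_pos: [0.3265, -0.0908, 0.2583]
tool_rot: [0.016, 0.984, -0.126, 0.127]
contact_force: [0.2, 0.3, -1.3]
gripper_width: 0.398
```

Call:
jog_arm:
  targets:
    - [-0.04,0,-0.002,0]

```text
time: 16.42
tool_pos: [0.3194, -0.0899, 0.2547]
tool_rot: [0.014, 0.985, -0.126, 0.115]
contact_force: [0.5, -0.4, -2.4]
gripper_width: 0.403
```

```bash
python3 t.py
```

```text
16.4167 [ 0.3194 -0.0899  0.2547] x [ 0.942 -0.246  0.23 ] z [ 0.223 -0.056 -0.973] [-0.571 -1.01   2.271  0.074  1.66   1.269]
tilt 13.3 azim -14.2 rad 0.332 pos az -15.7 xaz -14.6
```

Call:
jog_arm:
  targets:
    - [-0.04,0,0.0,0]

```text
time: 16.5
tool_pos: [0.3125, -0.0891, 0.2502]
tool_rot: [0.012, 0.986, -0.127, 0.103]
contact_force: [-0.3, 0.5, -1.8]
gripper_width: 0.403
```

Call:
jog_arm:
  targets:
    - [-0.04,0,0.0,0]

```text
time: 16.58
tool_pos: [0.3051, -0.0884, 0.2458]
tool_rot: [0.01, 0.988, -0.127, 0.091]
contact_force: [0.3, 0.7, -2.1]
gripper_width: 0.401
```

Call:
jog_arm:
  targets:
    - [-0.04,0,0.001,0]

```text
time: 16.67
tool_pos: [0.2979, -0.0879, 0.2419]
tool_rot: [0.008, 0.989, -0.127, 0.079]
contact_force: [1.2, -0.2, -1.9]
gripper_width: 0.396
```

Call:
jog_arm:
  targets:
    - [-0.04,0,0.002,0]

```text
time: 16.75
tool_pos: [0.2905, -0.0876, 0.2377]
tool_rot: [0.006, 0.99, -0.127, 0.067]
contact_force: [-0.0, 0.1, -1.7]
gripper_width: 0.404
```

Call:
jog_arm:
  targets:
    - [-0.04,0,0.003,0]

```text
time: 16.83
tool_pos: [0.283, -0.0876, 0.2333]
tool_rot: [0.003, 0.99, -0.127, 0.055]
contact_force: [-0.8, 0.6, -2.0]
gripper_width: 0.397
```

Call:
jog_arm:
  targets:
    - [-0.04,0,0.004,0]

```text
time: 16.92
tool_pos: [0.2754, -0.088, 0.2286]
tool_rot: [0.001, 0.991, -0.127, 0.043]
contact_force: [-0.1, -0.5, -1.6]
gripper_width: 0.401
```

Call:
jog_arm:
  targets:
    - [-0.04,0,0.005,0]

```text
time: 17.0
tool_pos: [0.2677, -0.0886, 0.2238]
tool_rot: [-0.001, 0.991, -0.127, 0.032]
contact_force: [0.5, -0.3, -2.1]
gripper_width: 0.402
```

Call:
jog_arm:
  targets:
    - [-0.04,0,0.006,0]

```text
time: 17.08
tool_pos: [0.2597, -0.0897, 0.2187]
tool_rot: [-0.004, 0.992, -0.127, 0.02]
contact_force: [-1.2, -0.3, -1.8]
gripper_width: 0.4
```

```bash
python3 t.py
```

```text
17.0833 [ 0.2597 -0.0897  0.2187] x [ 0.967 -0.251  0.038] z [ 0.04   0.003 -0.999] [-0.637 -1.01   2.316  0.027  1.805  1.194]
tilt 2.3 azim 4.6 rad 0.275 pos az -19.1 xaz -14.6
```

Call:
jog_arm:
  targets:
    - [-0.04,0,0.007,0]

```text
time: 17.17
tool_pos: [0.2515, -0.0913, 0.2133]
tool_rot: [-0.007, 0.992, -0.126, 0.008]
contact_force: [-0.8, 0.7, -1.2]
gripper_width: 0.4
```

Call:
jog_arm:
  targets:
    - [-0.04,0.004,0.007,0]

```text
time: 17.25
tool_pos: [0.2413, -0.0973, 0.2084]
tool_rot: [-0.011, 0.992, -0.126, -0.004]
contact_force: [0.3, -0.3, -1.8]
gripper_width: 0.4
```

Call:
jog_arm:
  targets:
    - [0.03,0,0,0]
    - [0.06,0,0,0]
    - [0.08,0,0,0]
    - [0.08,0,0,0]

```text
time: 17.58
tool_pos: [0.3207, -0.1181, 0.2074]
tool_rot: [-0.011, 0.992, -0.126, -0.004]
contact_force: [0.1, 0.3, -1.3]
gripper_width: 0.397
```

```bash
python3 t.py; python3 - <<'E'
from h import *
s,p,r=st()
for w in((.36,.2,.2),(.455,.3,.2),(.455,.3,.12)):print(w,(r.T@(np.array(w)-p)).round(4))
E
```

```text
17.5833 [ 0.3207 -0.1181  0.2074] x [ 0.968 -0.25  -0.011] z [-0.005  0.022 -1.   ] [-0.587 -0.711  2.192  0.016  1.678  1.238]
tilt 1.32 azim 103.2 rad 0.342 pos az -20.2 xaz -14.5
(0.36, 0.2, 0.2) [-0.0414 -0.3176  0.0144]
(0.455, 0.3, 0.2) [ 0.0256 -0.4382  0.0161]
(0.455, 0.3, 0.12) [ 0.0265 -0.4366  0.0961]
```

Tool is upright to 1.3°. Carry the boss over to the tray.

Call:
jog_arm:
  targets:
    - [0.0023,-0.04,0.001,0]
    - [0.0046,-0.08,0.002,0]
    - [0.007,-0.12,0.004,0]
    - [0.0093,-0.16,0.006,0]
    - [0.0116,-0.2,0.007,0]

```text
time: 18.0
tool_pos: [0.3803, 0.0745, 0.2049]
tool_rot: [-0.01, 0.992, -0.127, -0.003]
contact_force: [1.3, -0.8, -1.8]
gripper_width: 0.4
```

Call:
jog_arm:
  targets:
    - [0.0023,-0.04,0.001,0]
    - [0.0046,-0.08,0.002,0]
    - [0.007,-0.12,0.004,0]
    - [0.0093,-0.16,0.006,0]
    - [0.0116,-0.2,0.007,0]

```text
time: 18.42
tool_pos: [0.4418, 0.2653, 0.2013]
tool_rot: [-0.009, 0.992, -0.126, -0.003]
contact_force: [1.1, -1.2, -1.1]
gripper_width: 0.401
```

Call:
jog_arm:
  targets:
    - [0.002,-0.03,0.02,0]
    - [0.003,-0.037,0.06,0]
    - [0.003,-0.037,0.09,0]
    - [0.003,-0.037,0.11,0]
    - [0.003,-0.037,0.11,0]

```text
time: 18.83
tool_pos: [0.4496, 0.2989, 0.0861]
tool_rot: [-0.006, 0.992, -0.126, -0.008]
contact_force: [-1.6, -1.5, -2.8]
gripper_width: 0.402
```

```bash
python3 t.py; python3 - <<'E'
from h import *
s,p,r=st();b=p-.014*r[:,2]*1
c=p-(.033-.019)*r[:,2];print("bottom",c.round(4),proj("top",c).round(1),proj("scene",c).round(1))
a=cv2.resize(cams.grab_frame("scene")[200:320,370:510,::-1],(467,400),interpolation=cv2.INTER_CUBIC)
b=cv2.resize(cams.grab_frame("top")[220:340,120:220,::-1],(333,400),interpolation=cv2.INTER_CUBIC)
cv2.imwrite("pics/s8.png",np.clip(255*(np.hstack([a,b])/255.)**.5,0,255).astype(np.uint8))
E
```

```text
18.8333 [0.4496 0.2989 0.0861] x [ 0.968 -0.25  -0.017] z [-0.014  0.015 -1.   ] [ 0.437 -0.052  1.909  0.02   1.29   2.256]
tilt 1.18 azim 133.5 rad 0.54 pos az 33.6 xaz -14.5
bottom [0.4498 0.2987 0.1001] [177.4 289.3] [441.8 235.4]
```

View pics/s8.png

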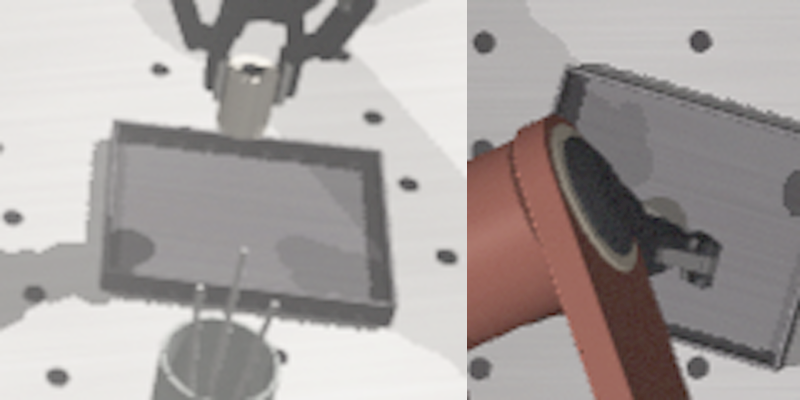

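The boss is held upright with the hole up (crop (245,95)), over the tray interior. Lower it, slowly at the end.

Call:
jog_arm:
  targets:
    - [0,0,0.02,0]
    - [0,0,0.04,0]
    - [0.001,-0.001,0.06,0]
    - [0.001,-0.001,0.075,0]
    - [0.001,-0.001,0.075,0]

```text
time: 19.35
tool_pos: [0.4545, 0.3028, 0.017]
tool_rot: [-0.009, 0.992, -0.127, -0.004]
contact_force: [-0.2, 0.1, -2.6]
gripper_width: 0.401
```

Call:
jog_arm:
  targets:
    - [0,0,0.004,0]
    - [0,0,0.007,0]
    - [0,0,0.007,0]

```text
time: 19.6
tool_pos: [0.4563, 0.3041, 0.0122]
tool_rot: [-0.011, 0.992, -0.126, -0.002]
contact_force: [-0.2, 0.5, -0.6]
gripper_width: 0.4
```

Call:
jog_arm:
  targets:
    - [0,0,0.003,0]
    - [0,0,0.003,0]

```text
time: 19.77
tool_pos: [0.4555, 0.304, 0.0082]
tool_rot: [-0.01, 0.992, -0.126, -0.002]
contact_force: [-0.8, 0.7, -2.4]
gripper_width: 0.401
```

Call:
jog_arm:
  targets:
    - [0,0,0.003,0]
    - [0,0,0.006,0]
    - [0,0,0.006,0]

```text
time: 20.02
tool_pos: [0.4545, 0.3037, 0.0009]
tool_rot: [-0.01, 0.992, -0.126, -0.003]
contact_force: [-0.1, -0.3, -1.6]
gripper_width: 0.402
```

Call:
jog_arm:
  targets:
    - [0,0,0.003,0]
    - [0,0,0.004,0]
    - [0,0,0.004,0]

```text
time: 20.27
tool_pos: [0.4547, 0.3038, -0.0029]
tool_rot: [-0.01, 0.992, -0.126, -0.003]
contact_force: [0.6, -0.0, -0.8]
gripper_width: 0.401
```

Call:
jog_arm:
  targets:
    - [0,0,0.002,0]
    - [0,0,0.002,0]

```text
time: 20.43
tool_pos: [0.4549, 0.304, -0.0047]
tool_rot: [-0.01, 0.992, -0.126, -0.003]
contact_force: [-0.7, -0.1, -2.2]
gripper_width: 0.399
```

Call:
jog_arm:
  targets:
    - [0,0,0.002,0]
    - [0,0,0.002,0]

```text
time: 20.6
tool_pos: [0.4548, 0.304, -0.0067]
tool_rot: [-0.01, 0.992, -0.126, -0.003]
contact_force: [-0.2, -0.5, -2.4]
gripper_width: 0.401
```

Call:
jog_arm:
  targets:
    - [0,0,0.002,0]
    - [0,0,0.002,0]

```text
time: 20.77
tool_pos: [0.4554, 0.3041, -0.0072]
tool_rot: [-0.01, 0.992, -0.126, -0.003]
contact_force: [-3.1, -2.2, 5.8]
gripper_width: 0.407
```

Call:
jog_arm:
  targets:
    - [0,0,0.0015,0]
    - [0,0,0.0015,0]

```text
time: 20.93
tool_pos: [0.4558, 0.3041, -0.0075]
tool_rot: [-0.009, 0.992, -0.126, -0.003]
contact_force: [-3.9, -3.3, 12.5]
gripper_width: 0.404
```

Contact at about the expected height. Ease off slightly and open.

Call:
jog_arm:
  targets:
    - [0,0,-0.0015,0]
    - [0,0,-0.0015,0]

```text
time: 21.1
tool_pos: [0.4559, 0.3044, -0.0072]
tool_rot: [-0.01, 0.992, -0.126, -0.002]
contact_force: [-2.1, -1.0, 6.0]
gripper_width: 0.399
```

Call:
jog_arm:
  targets:
    - [0,0,0,0]
    - [0,0,0,0]
    - [0,0,0,0]
    - [0,0,0,0]
  fingers: 0.9

```text
time: 21.43
tool_pos: [0.4548, 0.3041, -0.0087]
tool_rot: [-0.01, 0.992, -0.126, -0.003]
contact_force: [1.4, 0.1, 0.8]
gripper_width: 0.901
```

Call:
jog_arm:
  targets:
    - [0,0,0,0]
    - [0,0,0,0]

```text
time: 21.6
tool_pos: [0.4549, 0.3041, -0.0086]
tool_rot: [-0.01, 0.992, -0.126, -0.003]
contact_force: [-0.3, 1.3, 0.6]
gripper_width: 0.901
```

Call:
jog_arm:
  targets:
    - [0,0,-0.015,0]
    - [0,0,-0.04,0]
    - [0,0,-0.08,0]
    - [0,0,-0.12,0]
    - [0,0,-0.16,0]

```text
time: 22.02
tool_pos: [0.4548, 0.3005, 0.1528]
tool_rot: [-0.01, 0.992, -0.126, -0.003]
contact_force: [1.6, 0.8, -0.8]
gripper_width: 0.901
```

Call:
jog_arm:
  targets:
    - [-0.02,0.04,0,0]
    - [-0.04,0.08,0,0]
    - [-0.055,0.11,0,0]
    - [-0.055,0.11,0,0]

```text
time: 22.35
tool_pos: [0.3698, 0.2047, 0.1478]
tool_rot: [-0.009, 0.992, -0.127, -0.004]
contact_force: [-0.5, 0.6, 0.1]
gripper_width: 0.9
```

```bash
python3 - <<'E'
from h import *
a=cams.grab_frame("scene")[:,:,::-1];b=cams.grab_frame("top")[:,:,::-1]
l=cv2.resize(a[200:320,370:510],(420,360),interpolation=cv2.INTER_CUBIC);m=cv2.resize(b[225:345,120:245],(375,360),interpolation=cv2.INTER_CUBIC)
w=np.hstack([cv2.resize(a[150:400,150:500],(397,235)),cv2.resize(b[100:340,110:500],(398,235))])
cv2.imwrite("pics/s9.png",np.clip(255*(np.vstack([np.hstack([l,m]),w])/255.)**.6,0,255).astype(np.uint8))
s,p,r=st();print(s["time"],p,s["contact_force"],s["gripper_width"])
E
```

```text
22.45 [0.37397494 0.20754822 0.14979186] [ 0.00187704 -0.28656467 -0.0019126 ] 0.8989031823948432
```

View pics/s9.png

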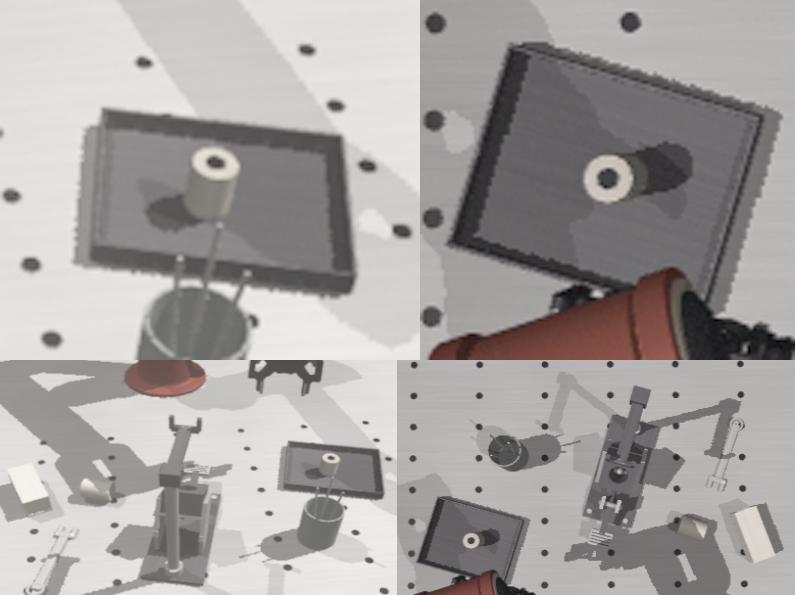

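The final pictures show the boss standing upright, hole up, at crop (212,165) and (608,178) on the tray floor. The bystanders are where they were, the pedal is still down, and the gripper is clear and free of force. I'm handing in.

```bash
python3 -c "
from plant import manip
print(manip.job_done())"
```

```text
the job is handed in; nothing more can be done
None
```

The boss is standing upright, hole up, on the tray floor. It has been let go, and I handed the job in at about 22.5 s of the 56 s allowed.

**What I did**
- I pressed the pedal to its hard stop. The tip force reached about 20 N, and the boss ring moved to within 1 px of where a fully raised boss should appear.
- The jog commands cannot tilt the tool, so I tilted it to about 29° by pushing past the arm's outer reach limit. I used the inner limit the same way to bring it back to about 1° off vertical.
- I gripped the raised boss along the slant, drew it out, lowered it until it touched the tray floor (6–12 N), eased off and opened the fingers.

**Last checks**
- The final pictures show the boss standing in the tray, and the tray, offcut, lying cylinder, wrench and can look undisturbed by eye.
- The gripper is clear, with near-zero force.

**Checks that disagreed**
- **Tip position:** the real fingertips sat about 33 mm short of the reported tool point along the tool axis. I found this from the images and corrected for it.
- **Pedal force:** it read only about 2–4 N on the way down, against the 6–9 N stated.
- **Joint 3:** it read 0.055–0.057 at the outer limit, slightly under its 0.06 bound. This happened during the tilting moves and could count as passing its range.
- **Force spike:** one reading of about 30 N came while the arm braked in free air.

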